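# Feed a can cap and put it on the painting stand

## Task

Push the red pad of the cap feeder all the way in, until the sprung slide stops, so that the bottom (white) cap is fed out of the magazine, and let the slide spring fully back. Then take the white cap from the outfeed and stand it upright in the middle of the round painting stand. The red cap stays in the magazine, and the spray can and the glass jar stay standing where they are.

Things in the scene. Friction and masses are not known exactly. Their poses are not given: they have to be found in the camera images.
- feeder: Cap feeder bolted to the bench. Origin on the bench under the magazine's centre; x is the push direction (roughly from the robot's left to its right), z up. Foot plate 215 x 100 x 8 mm from x = -95 to +120 mm; channel floor 30 mm above the bench
- magazine (a point): Centre of the magazine's floor, 30 mm above the bench. Square clear magazine, 65 mm inside, x = -41 to +41 mm outside, 161 mm tall. A loading lip at its top leans out over the pad's side to x = -62 mm, 158 to 174 mm above the bench, so a tool pushing the pad home must lean back from the magazine, toward the feeder's -x, by some 35 to 45 degrees
- outfeed (a point): Where a fed cap stands: top of the outfeed tongue, 30 mm above the bench, 94 mm (within 5 mm) from the magazine's centre along the feeder's x. The tongue is 42 mm wide (a cap overhangs it by 9 mm either side) and ends 36 mm farther on in a stop 8 mm high
- slide (a joint): Sprung slide of the feeder, in m: 0 = out (rest), 0.095 = fully in at its stop; moves along the feeder's +x, springs back by itself. Takes about 2.5 N at the start and 8 N at the stop
- pad (a point): Centre of the outer face of the slide's red push pad (face 56 mm wide, 45 mm high, its lower edge 30 mm above the bench); the face looks along the feeder's -x. The point moves with the slide: with the slide out it is 145 mm, fully in 50 mm, from the magazine's centre
- cap_white: White plastic can cap, a plain closed disc to grasp, 60 mm diameter, 29 mm high; origin at the centre of its underside, z up. Starts at the bottom of the magazine
- cap_red: Red can cap of the same size, on top of the white one in the magazine; origin at the centre of its underside
- stand_top (a point): Centre of the flat round top of the dark steel painting stand (90 mm diameter, 43 mm above the bench, fixed)
- can: Bystander: red and olive spray can, 67 mm diameter, 190 mm tall, loose; origin at the centre of its underside. The can and the stand share the right-hand side of the work, one nearer the robot, one farther; which is which varies
- jar: Bystander: glass jar, 61 mm diameter, 82 mm tall, loose; origin at the centre of its underside. It stands behind the feeder
Things that resemble listed ones, but are neither listed nor needed, are in the scene too. There is more than one size of the cap_red; the job needs the largest.

How it is judged (in metres and radians):
On the way, in this order (a step that is already met when the one before it is completed fails the run):
1. the slide is pushed fully in (at least 91 of 95 mm) (value of joint slide above 0.091 m), for 0.1 s.
2. the slide has sprung back out (within 6 mm), with the white cap outside the magazine (value of joint slide below 0.006 m and horizontal distance between cap_white and feeder above 0.075 m), for 0.1 s.
At the end, for the whole second after the job is handed in: The white cap stands upright (within 0.1 rad) and at rest on the painting stand, its centre within 13 mm of the stand's centre; the slide is back out (within 6 mm); the red cap is still in the magazine (centre within 20 mm of its axis) (horizontal distance between cap_white and stand_top below 0.013 m and z of cap_white in the frame of stand_top between -0.004 and 0.004 m and angle between cap_white's own z axis and vertical below 0.1 rad and linear speed of cap_white below 0.02 m/s and value of joint slide below 0.006 m and horizontal distance between cap_red and feeder below 0.02 m); the robot touches nothing.
It fails at once if the red cap leaves the magazine (more than 25 mm from its axis) (horizontal distance between cap_red and feeder above 0.025 m).
It fails at once if the spray can is moved more than 30 mm or tipped (distance of can from where it was at the start of the episode above 0.03 m or angle between can's own z axis and vertical above 0.4 rad).
It fails at once if the jar is moved more than 30 mm or tipped (distance of jar from where it was at the start of the episode above 0.03 m or angle between jar's own z axis and vertical above 0.4 rad).
It also fails if it takes over 54 s, if anything falls off the work surface, if the arm or the gripper's body presses on something with over 40 N, if the wrist force passes 120 N, or if a joint passes its speed limit or range.

## Robot

A 6-joint arm with a two-finger parallel gripper is mounted at the origin on a cart in front of the work surface, level with it; the furniture and walls round the work are solid. World frame = base frame: x ahead of the robot, y to its left, z up, the work surface at z = 0. Lengths are in m, angles in degrees, forces in N, time in s.
With the tool pointing down it reaches from about 0.3 to 0.75 m from the base axis. Payload 8.5 kg.
Tool frame: the origin (TCP) lies between the finger pads; the fingertips stand ahead of it and the grasp point (between the pads) lies 8 mm behind it (env.tcp_to_tips is the z of the fingertips in the tool frame, in m); z points along the fingers, x is the direction in which the jaws open and shut, and the axes are right-handed (so a half turn about z gives the same grasp; the last joint's range is limited). The gripper opens to 85 mm and grips with 20 to 120 N. Pads are 22 mm wide; open, the fingers measure 114 mm over their backs; the gripper's body (76 mm by 85 mm) begins 54 mm behind the grasp point. The pads swing forward as they close: fully open they stand 13 mm farther back than shut.
Start: joints at [-79.028, 21.807, 74.336, -0, 83.858, -12.336], TCP at [0.218, -0.505, 0.242] pointing down, gripper open.
Joint ranges: [-178.18, 178.18], [-50.72, 133.34], [12.68, 142.11], [-81.47, 261.47], [9.98, 163.14], [-165.26, 165.26]. Speed limits (degrees/s): [136.94, 136.94, 180, 180, 180, 180].

## Interface

Orientations are given as a 3x3 rotation matrix whose columns are the frame's x, y, z axes.
In Python, from rig import observe, viewer, env gives the robot as it stands.
- The arm moves only by the tool jog_arm, never from a script. Its arguments are lists of equal length, an entry for each row: "dr": the turn, a rotation vector about the tool's x, y, z in rad, a list of three; "slide": the shift along the tool's x, y, z in m, a list of three; "gripper": the opening, from -1 (shut) to 1 (fully open), so that 0 is half open. In form: {"dr": [[rx, ry, rz], ...], "slide": [[dx, dy, dz], ...], "gripper": [gripper, ...]}. A call has exactly 10 rows; each row shifts and turns the commanded pose from where the row before left it, along the tool's axes as they then stand; what a row does not reach is not made up. A row lasts 1/10 s, in which the tool goes at most 50 mm and 8.59 degrees, less where a joint would pass 70% of its speed; a pose out of reach is approached as far as the arm can. A call is refused whole if a number of a shift passes 0.05 or a number of a turn 0.15, either way. A call with a gripper value outside its range is refused whole. The fingers move at their own pace and stop on an object; "force" is the grip in N (left out, the last holds). Time passes only in rows, so rows that do not move let the fingers close, or fill a call up. It gives the time, the measured TCP pose, the force and the opening at its end, in the units of the state.
- observe(): the state, without advancing time (a new reading comes with each control period).
- viewer.get_image(name): name is "scene" or "top"; returns a dict with "pixels" (384x512x3 uint8, blue, green, red), "camera_matrix" (3x3 intrinsics, pixels), "dist_coeffs" ([k1, k2, p1, p2, k3] as OpenCV has them; the pictures are not rectified), "R" (3x3) and "t" (3): a world point X has camera coordinates R X + t. Camera axes: x right, y down, z forward; pixel columns grow to the right and rows downward; lengths in m; the calibration is good to about 2 mm. A picture is of the moment at which its call begins. There is no depth.
- env.close_job(): hands the job in, once; it reports no verdict.
The state is a dict: "time_s": time; "q": joint angles; "qvel": joint speeds; "joint_efforts": joint torques, N m; "position": TCP position; "tool_rot": TCP orientation; "ft_force": force on the tool from outside, world axes, zero at the start; "wrist_torque": the same for the moment, N m; "grip_width": finger opening in m.
Only numpy, scipy, OpenCV 4.12 (cv2) and the standard library are available. Lean on these libraries where they do the work, as an engineer would, in place of code of your own. Each camera call takes 0.05 s, during which the arm holds its last target.

## Working session

There is one attempt and no reset: what is moved stays moved. The work goes in short steps, Python scripts to look and compute and a tool call to move; the robot and the scene stay as the last step left them, time stands still between calls to the robot, and variables do not carry over. Pictures are saved under pics/ and viewed, and the job is handed in when it is done.

Besides the shell and the picture viewer there is one more tool, called as name(argument=value, ...) on one line, values as JSON. jog_arm: Moves the arm, as the interface text tells. Its arguments: {"type":"object","properties":{"dr":{"type":"array","items":{"type":"array","items":{"type":"number"}}},"slide":{"type":"array","items":{"type":"array","items":{"type":"number"}}},"gripper":{"type":"array","items":{"type":"number"}},"force":{"type":"number"}},"required":["dr","slide","gripper"]}

```bash
ls; mkdir -p pics
python3 - <<'E'
from rig import observe, viewer, env
import cv2
s=observe()
for k,v in s.items(): print(k,v)
print(env.tcp_to_tips)
for n in("scene","top"):
    d=viewer.get_image(n); cv2.imwrite(f"pics/{n}0.png",d["pixels"]); print(n,d["camera_matrix"],d["dist_coeffs"],d["R"],d["t"])
E
```

```text
pics
time_s 0.0
q [-7.90274011e+01  2.18407578e+01  7.43859000e+01  1.69023651e-05
  8.38596423e+01 -1.23345448e+01]
qvel [-0.05619618  0.00595862 -0.10271867 -0.00693251 -0.00236695 -0.06602207]
joint_efforts [-1.96586407e-03 -4.48464632e+01 -2.31280553e+01 -2.60048109e-04
  4.73588356e-03 -1.40369926e-05]
position [ 0.21756506 -0.50482176  0.24170721]
tool_rot [[ 3.95659773e-01 -9.18397116e-01 -2.86404902e-04]
 [-9.18395982e-01 -3.95659745e-01  1.47873783e-03]
 [-1.47138744e-03 -3.22043961e-04 -9.99998866e-01]]
ft_force [ 0.25642874 -0.47413358  0.15489088]
wrist_torque [ 0.01885729  0.00794848 -0.00620631]
grip_width 0.08530364272821732
0.011
scene [[409.06072599   0.         251.54291105]
 [  0.         409.06072599 190.05712691]
 [  0.           0.           1.        ]] [-0.08567428  0.          0.          0.          0.        ] [[ 0.96435766  0.2645229   0.00647657]
 [ 0.18224629 -0.64626255 -0.74103374]
 [-0.19183483  0.7158019  -0.67143655]] [-0.54930738 -0.07452498  1.18898984]
top [[359.1235154    0.         255.61361406]
 [  0.         359.1235154  191.68589587]
 [  0.           0.           1.        ]] [-0.02801881  0.          0.          0.          0.        ] [[ 0.01136029 -0.9998907  -0.00946219]
 [-0.98968257 -0.00989168 -0.14293554]
 [ 0.14282632  0.01098835 -0.98968677]] [-0.03025545  0.58332996  0.83487051]
```

View pics/scene0.png

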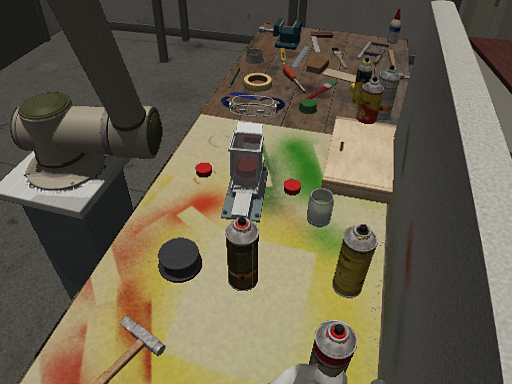

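View pics/top0.png

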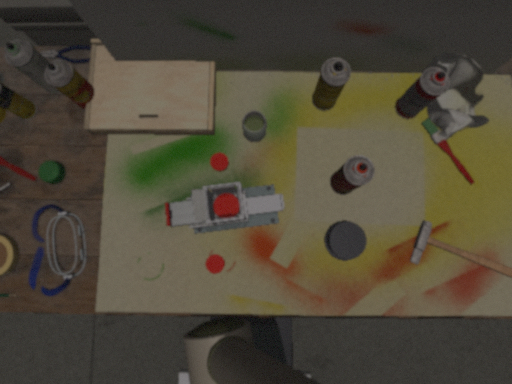

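The top view shows the feeder at about (225,207) with its red pad at (168,213) and the outfeed to the right at (272,203). The stand is at (345,240), the can beyond it at (350,178) and the jar at (254,126). Next I'll measure these more closely.

```bash
cat > h.py <<'E'
import numpy as np, cv2
from rig import observe, viewer, env
def ray(d,uv):
    p=cv2.undistortPoints(np.array(uv,float).reshape(-1,1,2),d["camera_matrix"],d["dist_coeffs"]).reshape(-1,2)
    R=np.array(d["R"]);t=np.array(d["t"])
    return -R.T@t, np.c_[p,np.ones(len(p))]@R
def onz(d,uv,z):
    c,r=ray(d,uv); return c+r*((z-c[2])/r[:,2])[:,None]
def proj(d,X):
    R=np.array(d["R"]);t=np.array(d["t"])
    return cv2.projectPoints(np.array(X,float).reshape(-1,1,3),cv2.Rodrigues(R)[0],t,d["camera_matrix"],d["dist_coeffs"])[0].reshape(-1,2)
def tri(ds,uvs):
    A=np.zeros((3,3));b=np.zeros(3)
    for d,uv in zip(ds,uvs):
        c,r=ray(d,[uv]);r=r[0]/np.linalg.norm(r[0]);P=np.eye(3)-np.outer(r,r);A+=P;b+=P@c
    return np.linalg.solve(A,b)
E
python3 - <<'E'
from h import *
t=viewer.get_image("top");s=viewer.get_image("scene")
a=t["pixels"][110:280,130:400]; cv2.imwrite("pics/tz.png",cv2.convertScaleAbs(cv2.resize(a[60:140,20:170],None,fx=5,fy=5,interpolation=cv2.INTER_CUBIC),alpha=1.5))
cv2.imwrite("pics/sz.png",cv2.convertScaleAbs(cv2.resize(s["pixels"][110:300,150:280],None,fx=3.1,fy=3.1,interpolation=cv2.INTER_CUBIC),alpha=1.5))
cv2.imwrite("pics/tz2.png",cv2.convertScaleAbs(cv2.resize(t["pixels"][150:270,310:400],None,fx=5,fy=5,interpolation=cv2.INTER_CUBIC),alpha=1.5))
E
```

```text
(no output)
```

View pics/tz.png

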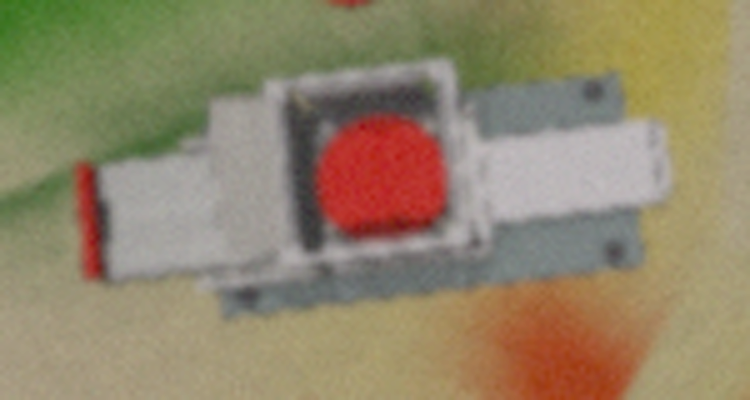

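View pics/sz.png

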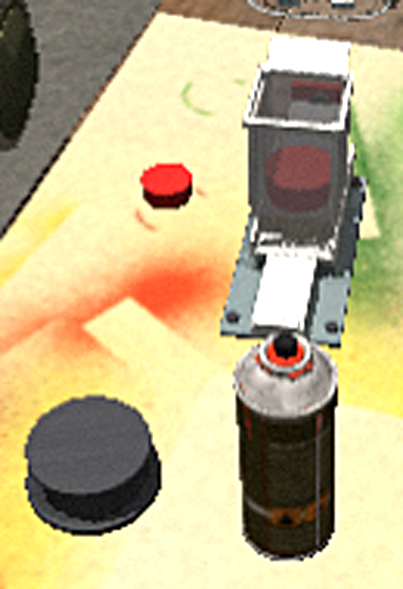

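View pics/tz2.png

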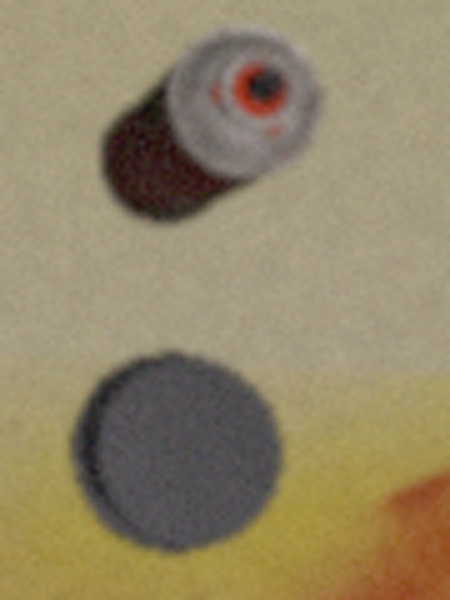

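The crops show the foot plate's corners, the pad's outer top edge at zoomed (78,165)–(88,280), the tongue, and the stand's top circle. I'll cast rays through these.

Run:
```python
from h import *
np.set_printoptions(precision=4,suppress=True)
t=viewer.get_image("top");s=viewer.get_image("scene")
f=lambda p:(np.array(p,float)+.5)/5-.5+[150,170]
fs=lambda p:(np.array(p,float)+.5)/3.1-.5+[150,110]
foot=onz(t,f([(617,73),(640,262),(225,318)]),.008);print("foot",foot)
print(np.linalg.norm(foot[0]-foot[1]),np.linalg.norm(foot[1]-foot[2]))
pad=onz(t,f([(78,165),(88,280)]),.075);print("pad top",pad,np.linalg.norm(pad[0]-pad[1]),pad.mean(0))
ton=onz(t,f([(480,140),(650,122),(495,222),(662,200)]),.030);print("tongue",ton)
mag=onz(t,f([(265,80),(450,60),(490,247)]),.161);print("mag",mag,np.linalg.norm(mag[0]-mag[1]),np.linalg.norm(mag[1]-mag[2]))
mag=onz(t,f([(265,80),(450,60),(490,247)]),.191);print("mag191",mag,np.linalg.norm(mag[0]-mag[1]),np.linalg.norm(mag[1]-mag[2]))
cap=onz(t,f([(381,177)]),.088);print("cap",cap)
x=(foot[1]-foot[2]);x[2]=0;x/=np.linalg.norm(x);y=np.cross([0,0,1],x)
x2=pad[1]-pad[0]
print("xdir foot",x,"from pad",np.array([-x2[1],x2[0]])/np.linalg.norm(x2[:2]),"from right edge",(foot[0]-foot[1])/.1)
o=(foot[0]+foot[1])/2-.12*x;print("origin",o)
print("pad in feeder",[(x@(p-o),y@(p-o)) for p in pad]);print("tongue",[(x@(p-o),y@(p-o)) for p in ton])
# stand
for n,d,box in(("top",t,(320,215,375,268)),("scene",s,(150,230,210,290))):
    a=d["pixels"].astype(int);g=a.max(2)
    b=np.zeros(g.shape,np.uint8);x0,y0,x1,y1=box
    b[y0:y1,x0:x1]=((g[y0:y1,x0:x1]<95)*255) if n=="scene" else (((a.max(2)-a.min(2))[y0:y1,x0:x1]<22)&(g[y0:y1,x0:x1]<120))*255
    c=max(cv2.findContours(b,0,1)[0],key=cv2.contourArea);print(n,cv2.boundingRect(c),cv2.fitEllipse(c),cv2.contourArea(c))
z=lambda p:(np.array(p,float)+.5)/5-.5+[310,150]
st=onz(t,z([(283,450),(92,450),(187,354),(187,549)]),.043);print("stand",st,st.mean(0))
ss=onz(s,fs([(25,448),(157,450),(91,397),(91,495)]),.043);print("stand s",ss,ss.mean(0))
can=onz(t,z([(247,104)]),.175);print("can",can)
print("canbase edge s",onz(s,fs([(285,555)]),0), "can tri",tri([t,s],[z((265,84)),fs((286,346))]))
```

```text
foot [[ 0.6082 -0.0676  0.008 ]
 [ 0.5123 -0.0796  0.008 ]
 [ 0.4821  0.1278  0.008 ]]
0.09657771215876995 0.20956078884506785
pad top [[0.5508 0.1875 0.075 ]
 [0.4971 0.1803 0.075 ]] 0.05422331229367432 [0.5239 0.1839 0.075 ]
tongue [[ 0.5703  0.0007  0.03  ]
 [ 0.5801 -0.0832  0.03  ]
 [ 0.5298 -0.0073  0.03  ]
 [ 0.5415 -0.0892  0.03  ]]
mag [[ 0.5783  0.0869  0.161 ]
 [ 0.5876  0.0088  0.161 ]
 [ 0.5088 -0.0093  0.161 ]] 0.07871045015497204 0.08092098312967388
mag191 [[ 0.5735  0.0821  0.191 ]
 [ 0.5824  0.0071  0.191 ]
 [ 0.5067 -0.0103  0.191 ]] 0.07555510129377162 0.07767701830082689
cap [[0.5453 0.0437 0.088 ]]
xdir foot [ 0.1445 -0.9895  0.    ] from pad [ 0.1326 -0.9912] from right edge [0.9584 0.1195 0.    ]
origin [0.5429 0.0451 0.008 ]
pad in feeder [(np.float64(-0.13976009213025303), np.float64(0.028395882597302635)), (np.float64(-0.1404112825943798), np.float64(-0.025823519345883377))]
tongue [(np.float64(0.047956304142805765), np.float64(0.020694863840235368)), (np.float64(0.1323753056996324), np.float64(0.018290576821183954)), (np.float64(0.050007107030862315), np.float64(-0.020503706160942686)), (np.float64(0.13270064775096613), np.float64(-0.02077198173580129))]
top (324, 217, 42, 43) ((344.82452392578125, 239.24176025390625), (39.81377029418945, 40.57347869873047), 117.94326782226562) 1257.0
scene (158, 238, 44, 45) ((179.04676818847656, 260.2095031738281), (43.59111785888672, 44.59699630737305), 21.04007339477539) 1522.0
stand [[ 0.4703 -0.2899  0.043 ]
 [ 0.4694 -0.1984  0.043 ]
 [ 0.5158 -0.245   0.043 ]
 [ 0.4232 -0.2428  0.043 ]] [ 0.4697 -0.244   0.043 ]
stand s [[ 0.4278 -0.2615  0.043 ]
 [ 0.5184 -0.2374  0.043 ]
 [ 0.4543 -0.2043  0.043 ]
 [ 0.4887 -0.2866  0.043 ]] [ 0.4723 -0.2475  0.043 ]
can [[ 0.6113 -0.2404  0.175 ]]
canbase edge s [[ 0.6212 -0.2691  0.    ]] can tri [ 0.6172 -0.2452  0.1857]
```

Measured in the world frame, in metres:

| Point | Position |
|---|---|
| Feeder origin | (0.543, 0.043) |
| Feeder push direction | (0.139, -0.990) |
| Pad | (0.523, 0.187) |
| Outfeed | (0.556, -0.050) |
| Stand | (0.471, -0.2455), 91–92 mm wide against 90 given |
| Can | (0.615, -0.245) |

The pad measures 54 mm wide (56 given), and the foot plate 97 x 210 mm (100 x 215 given). I'll move to the pad side now.

jog_arm(dr=[[0, 0, 0], [0, 0, 0], [0, 0, 0], [0, 0, 0], [0, 0, 0], [0, 0, 0], [0, 0, 0], [0, 0, 0], [0, 0, 0], [0, 0, 0]], slide=[[-0.0297, -0.0289, -0.002], [-0.0297, -0.0289, -0.002], [-0.0297, -0.0289, -0.002], [-0.0297, -0.0289, -0.002], [-0.0297, -0.0289, -0.002], [-0.0297, -0.0289, -0.002], [-0.0297, -0.0289, -0.002], [-0.0297, -0.0289, -0.002], [-0.0297, -0.0289, -0.002], [-0.0297, -0.0289, -0.002]], gripper=[-1, -1, -1, -1, -1, -1, -1, -1, -1, -1])

```text
time_s: 1.3
position: [0.3657, -0.1163, 0.2626]
tool_rot: [[0.395, -0.919, 0.0], [-0.919, -0.395, -0.0], [0.0, -0.0, -1.0]]
ft_force: [0.4, -0.1, -0.1]
grip_width: 0.0
```

jog_arm(dr=[[0, 0, 0], [0, 0, 0], [0, 0, 0], [0, 0, 0], [0, 0, 0], [0, 0, 0], [0, 0, 0], [0, 0, 0], [0, 0, 0], [0, 0, 0]], slide=[[-0.0297, -0.0289, -0.001], [-0.0297, -0.0289, -0.001], [-0.0297, -0.0289, -0.001], [-0.0297, -0.0289, -0.001], [-0.0297, -0.0289, -0.001], [-0.0297, -0.0289, -0.001], [-0.0297, -0.0289, -0.001], [-0.0297, -0.0289, -0.001], [-0.0297, -0.0289, -0.001], [-0.0297, -0.0289, -0.001]], gripper=[-1, -1, -1, -1, -1, -1, -1, -1, -1, -1])

```text
time_s: 2.3
position: [0.5137, 0.2709, 0.2723]
tool_rot: [[0.396, -0.918, 0.0], [-0.918, -0.396, -0.0], [0.0, 0.0, -1.0]]
ft_force: [0.0, -0.0, 0.9]
grip_width: 0.0002
```

jog_arm(dr=[[0, 0, -0.131], [0, 0, -0.131], [0, 0, -0.131], [0, 0, -0.131], [0, 0, -0.131], [0, 0, -0.131], [0, 0, -0.131], [0, 0, -0.131], [0, 0, -0.131], [0, 0, -0.131]], slide=[[0, 0, 0], [0, 0, 0], [0, 0, 0], [0, 0, 0], [0, 0, 0], [0, 0, 0], [0, 0, 0], [0, 0, 0], [0, 0, 0], [0, 0, 0]], gripper=[-1, -1, -1, -1, -1, -1, -1, -1, -1, -1])

```text
time_s: 3.3
position: [0.5134, 0.2691, 0.2722]
tool_rot: [[0.989, 0.151, -0.0], [0.151, -0.989, -0.0], [-0.0, 0.0, -1.0]]
ft_force: [0.4, 0.0, 1.2]
grip_width: 0.0001
```

jog_arm(dr=[[-0.14, 0, 0], [-0.14, 0, 0], [-0.14, 0, 0], [-0.14, 0, 0], [-0.14, 0, 0], [0, 0, 0], [0, 0, 0], [0, 0, 0], [0, 0, 0], [0, 0, 0]], slide=[[0, 0, 0], [0, 0, 0], [0, 0, 0], [0, 0, 0], [0, 0, 0], [0, -0.0255, 0.0304], [0, -0.0255, 0.0304], [0, -0.0255, 0.0304], [0, -0.0255, 0.0304], [0, 0, 0]], gripper=[-1, -1, -1, -1, -1, -1, -1, -1, -1, -1])

```text
time_s: 4.3
position: [0.5117, 0.2679, 0.109]
tool_rot: [[0.989, 0.117, 0.087], [0.145, -0.754, -0.641], [-0.009, 0.646, -0.763]]
ft_force: [-1.4, -0.6, 0.0]
grip_width: -0.0001
```

Run:
```python
from h import *
s=observe();print(s["position"],s["tool_rot"],s["q"])
t=viewer.get_image("top");cv2.imwrite("pics/t1.png",cv2.resize(t["pixels"][100:280,80:320],None,fx=3,fy=3))
t=viewer.get_image("scene");cv2.imwrite("pics/s1.png",cv2.resize(t["pixels"][60:240,120:340],None,fx=3,fy=3))
```

```text
[0.51165532 0.26786077 0.10899853] [[ 0.98933954  0.11685779  0.08689956]
 [ 0.14532694 -0.75395452 -0.64065019]
 [-0.00934665  0.64644941 -0.7628996 ]] [ 30.54957566  41.73663531  71.66119135 -36.68932078  85.82601753
  31.16034458]
```

View pics/t1.png

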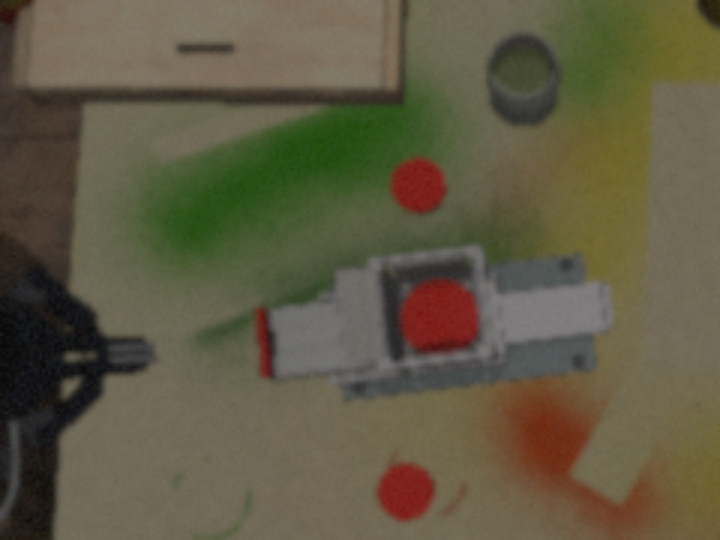

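View pics/s1.png

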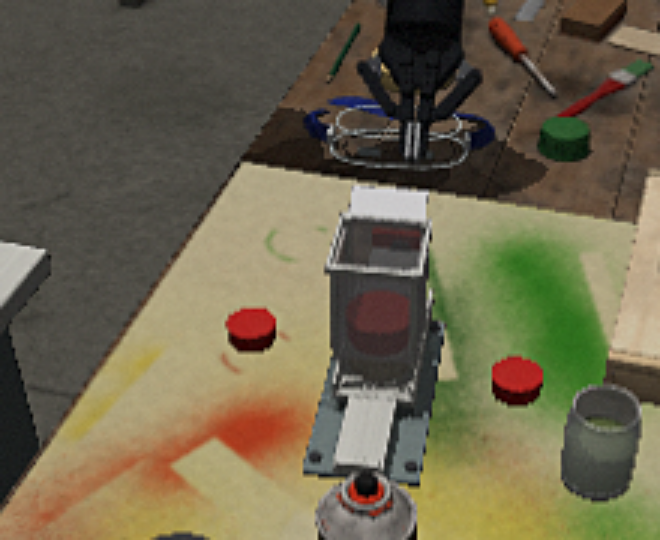

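The fingers are shut, on the feeder's axis and in front of the pad (zoomed top view: tips at (150,352), pad at (263,342)). I'll lower and begin the push.

jog_arm(dr=[[0, 0, 0], [0, 0, 0], [0, 0, 0], [0, 0, 0], [0, 0, 0], [0, 0, 0], [0, 0, 0], [0, 0, 0], [0, 0, 0], [0, 0, 0]], slide=[[0, -0.0173, 0.0207], [0, -0.0173, 0.0207], [0, 0.0153, 0.0129], [0, 0.0153, 0.0129], [0, 0.0115, 0.0097], [0, 0.0077, 0.0065], [0, 0.0077, 0.0065], [0, 0.0077, 0.0065], [0, 0.0077, 0.0065], [0, 0, 0]], gripper=[-1, -1, -1, -1, -1, -1, -1, -1, -1, -1])

```text
time_s: 5.4
position: [0.5278, 0.1735, 0.06]
tool_rot: [[0.989, 0.11, 0.094], [0.145, -0.757, -0.637], [0.001, 0.644, -0.765]]
ft_force: [-0.2, 4.2, 2.8]
grip_width: -0.0003
```

jog_arm(dr=[[0, 0, 0], [0, 0, 0], [0, 0, 0], [0, 0, 0], [0, 0, 0], [0, 0, 0], [0, 0, 0], [0, 0, 0], [0, 0, 0], [0, 0, 0]], slide=[[0, 0.0069, 0.0058], [0, 0.0069, 0.0058], [0, 0.0069, 0.0058], [0, 0.0069, 0.0058], [0, 0.0069, 0.0058], [0, 0.0069, 0.0058], [0, 0.003, 0.0026], [0, 0.0015, 0.0013], [0, 0, 0], [0, 0, 0]], gripper=[-1, -1, -1, -1, -1, -1, -1, -1, -1, -1])

```text
time_s: 6.4
position: [0.5358, 0.1155, 0.0597]
tool_rot: [[0.989, 0.112, 0.094], [0.146, -0.757, -0.637], [-0.0, 0.644, -0.765]]
ft_force: [-2.3, 7.2, 5.6]
grip_width: -0.0001
```

jog_arm(dr=[[0, 0, 0], [0, 0, 0], [0, 0, 0], [0, 0, 0], [0, 0, 0], [0, 0, 0], [0, 0, 0], [0, 0, 0], [0, 0, 0], [0, 0, 0]], slide=[[0, 0.0015, 0.0013], [0, 0.0015, 0.0013], [0, 0.0015, 0.0013], [0, 0, 0], [0, 0, 0], [0, 0, 0], [0, 0, 0], [0, 0, 0], [0, 0, 0], [0, 0, 0]], gripper=[-1, -1, -1, -1, -1, -1, -1, -1, -1, -1])

```text
time_s: 7.4
position: [0.5366, 0.1097, 0.0596]
tool_rot: [[0.989, 0.112, 0.094], [0.146, -0.757, -0.637], [-0.0, 0.644, -0.765]]
ft_force: [-3.8, 6.7, 4.5]
grip_width: -0.0002
```

Run:
```python
from h import *
s=observe();print(s["position"],s["ft_force"])
t=viewer.get_image("top");cv2.imwrite("pics/t2.png",cv2.resize(t["pixels"][150:250,130:300],None,fx=4,fy=4))
```

```text
[0.53657246 0.10971812 0.05959621] [-3.78802052  6.7240654   4.5123376 ]
```

View pics/t2.png

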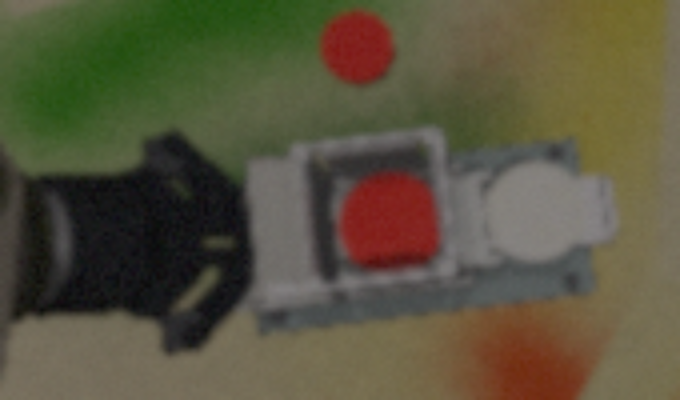

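The white cap stands on the tongue at zoomed (537,210). The force shows no hard stop yet, so I'll press further in small steps.

jog_arm(dr=[[0, 0, 0], [0, 0, 0], [0, 0, 0], [0, 0, 0], [0, 0, 0], [0, 0, 0], [0, 0, 0], [0, 0, 0], [0, 0, 0], [0, 0, 0]], slide=[[0, 0.0012, 0.001], [0, 0.0012, 0.001], [0, 0, 0], [0, 0, 0], [0, 0, 0], [0, 0, 0], [0, 0, 0], [0, 0, 0], [0, 0, 0], [0, 0, 0]], gripper=[-1, -1, -1, -1, -1, -1, -1, -1, -1, -1])

```text
time_s: 8.45
position: [0.537, 0.1067, 0.0596]
tool_rot: [[0.989, 0.112, 0.094], [0.146, -0.757, -0.637], [-0.0, 0.644, -0.765]]
ft_force: [-3.8, 7.6, 5.2]
grip_width: -0.0001
```

jog_arm(dr=[[0, 0, 0], [0, 0, 0], [0, 0, 0], [0, 0, 0], [0, 0, 0], [0, 0, 0], [0, 0, 0], [0, 0, 0], [0, 0, 0], [0, 0, 0]], slide=[[0, 0.0012, 0.001], [0, 0.0012, 0.001], [0, 0, 0], [0, 0, 0], [0, 0, 0], [0, 0, 0], [0, 0, 0], [0, 0, 0], [0, 0, 0], [0, 0, 0]], gripper=[-1, -1, -1, -1, -1, -1, -1, -1, -1, -1])

```text
time_s: 9.45
position: [0.5371, 0.1063, 0.0596]
tool_rot: [[0.989, 0.112, 0.096], [0.147, -0.76, -0.633], [0.002, 0.641, -0.768]]
ft_force: [-9.6, 25.8, 9.8]
grip_width: 0.0002
```

The force jumped to 26 N with no more travel, so the slide is at its stop. I'll back off now and rise.

jog_arm(dr=[[0, 0, 0], [0, 0, 0], [0, 0, 0], [0, 0, 0], [0, 0, 0], [0, 0, 0], [0, 0, 0], [0, 0, 0], [0, 0, 0], [0, 0, 0]], slide=[[0, -0.0077, -0.0065], [0, -0.0153, -0.0129], [0, -0.0153, -0.0129], [0, -0.0229, -0.0194], [0, -0.0306, -0.0258], [0, -0.0306, -0.0258], [0, 0.0258, -0.0306], [0, 0.0258, -0.0306], [0, 0.0258, -0.0306], [0, 0.0258, -0.0306]], gripper=[-1, -1, -1, -1, -1, -1, -1, -1, -1, -1])

```text
time_s: 10.45
position: [0.5142, 0.2611, 0.2209]
tool_rot: [[0.989, 0.112, 0.093], [0.146, -0.756, -0.638], [-0.001, 0.645, -0.765]]
ft_force: [0.8, 0.3, -0.8]
grip_width: 0.0005
```

Run:
```python
from h import *
s=observe();print(s["position"],s["ft_force"])
t=viewer.get_image("top");cv2.imwrite("pics/t3.png",cv2.resize(t["pixels"][150:250,130:300],None,fx=4,fy=4,interpolation=cv2.INTER_CUBIC))
s=viewer.get_image("scene");cv2.imwrite("pics/s3.png",cv2.resize(s["pixels"][110:300,150:280],None,fx=3,fy=3,interpolation=cv2.INTER_CUBIC))
```

```text
[0.51417389 0.26111338 0.22091064] [ 0.81047273  0.31209283 -0.76604839]
```

View pics/t3.png

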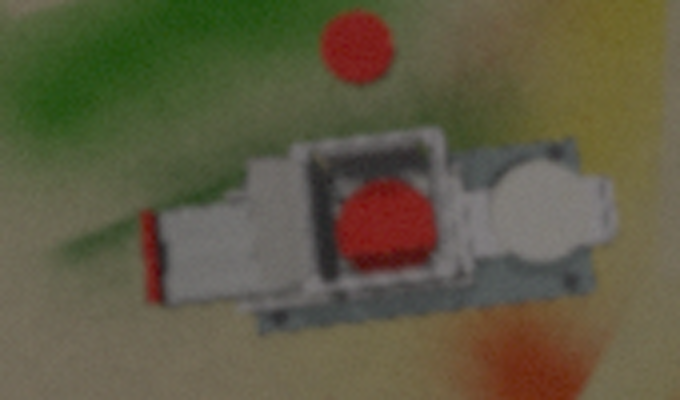

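View pics/s3.png

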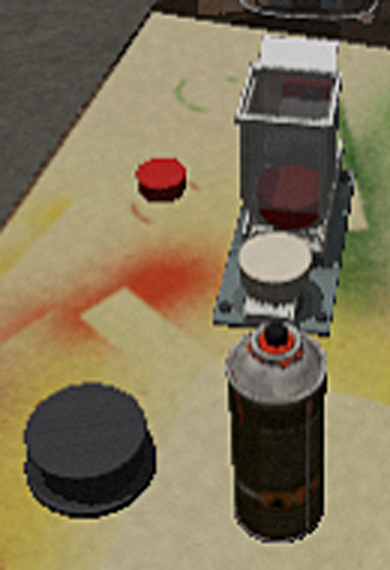

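The slide is back out, with the pad at zoomed (150,256). The red cap has dropped onto the magazine floor, and the white cap is on the tongue at (542,211) in the zoomed top view and (276,261) in the zoomed scene view.

Run:
```python
from h import *
np.set_printoptions(precision=4,suppress=True)
t=viewer.get_image("top");s=viewer.get_image("scene")
f=lambda p:(np.array(p,float)+.5)/4-.5+[130,150]
fs=lambda p:(np.array(p,float)+.5)/3-.5+[150,110]
a=onz(t,f([(490,211),(594,211),(542,158),(542,263)]),.059);print(a,a.mean(0))
b=onz(s,fs([(238,262),(313,262),(276,232),(276,290)]),.059);print(b,b.mean(0))
print(onz(s,fs([(276,261)]),.059),tri([t,s],[f((542,211)),fs((276,261))]))
p=onz(t,f([(141,211),(149,303)]),.075);print("pad",p.mean(0))
x=np.array([.139,-.99,0]);o=np.array([.543,.043,0])
for c in(a.mean(0),b.mean(0)): print("feeder x,y",x@(c-o),np.array([.99,.139,0])@(c-o))
```

```text
[[ 0.5553 -0.0162  0.059 ]
 [ 0.556  -0.0781  0.059 ]
 [ 0.5876 -0.0469  0.059 ]
 [ 0.5246 -0.0474  0.059 ]] [ 0.5559 -0.0472  0.059 ]
[[ 0.5283 -0.0604  0.059 ]
 [ 0.5875 -0.0437  0.059 ]
 [ 0.5479 -0.0165  0.059 ]
 [ 0.5675 -0.0833  0.059 ]] [ 0.5578 -0.051   0.059 ]
[[ 0.558  -0.0508  0.059 ]] [ 0.5564 -0.0471  0.0552]
pad [0.5245 0.1847 0.075 ]
feeder x,y 0.0910424195685667 0.00020697944014196152
feeder x,y 0.09510186234365281 0.001590128290349229
```

The two views agree: the cap's top is at about (0.557, -0.049), 91–95 mm from the magazine's centre, against the 94 ± 5 given. The offset from cap to stand is (-0.086, -0.197) in both views. Next I'll rise and swing the tool to a 10° lean away from the magazine.

jog_arm(dr=[[0, 0, 0], [0, 0, 0], [0.1455, 0, 0], [0.1455, 0, 0], [0.1455, 0, 0], [0.1455, 0, 0], [0.1455, 0, 0], [0.1455, 0, 0], [0, 0, 0], [0, 0, 0]], slide=[[0, 0.0226, -0.0268], [0, 0.0226, -0.0268], [0, 0, 0], [0, 0, 0], [0, 0, 0], [0, 0, 0], [0, 0, 0], [0, 0, 0], [0, 0, 0], [0, 0, 0]], gripper=[-1, -1, -1, -1, -1, -1, -1, -1, -1, -1])

```text
time_s: 11.65
position: [0.5145, 0.2604, 0.2885]
tool_rot: [[0.99, 0.141, -0.027], [0.144, -0.975, 0.167], [-0.003, -0.169, -0.986]]
ft_force: [-0.5, -0.3, -0.3]
grip_width: -0.0
```

Run:
```python
from h import *
s=observe();print(s["position"],s["tool_rot"],s["q"])
R=np.array(s["tool_rot"]);p=s["position"]
print(R.T@(np.array([.5566,-.0476,.28])-p), R.T@np.array([0,0,-1.]))
```

```text
[0.51454329 0.26042986 0.28848044] [[ 0.98956724  0.14144343 -0.02739416]
 [ 0.14403877 -0.97536295  0.16709263]
 [-0.00308509 -0.16929522 -0.98556056]] [10.81833723 21.93615596 67.06891671  9.74585843 90.72530127  2.69840052]
[-0.00272413  0.30782526 -0.04426364] [0.00308509 0.16929522 0.98556056]
```

jog_arm(dr=[[0, 0, 0], [0, 0, 0], [0, 0, 0], [0, 0, 0], [0, 0, 0], [0, 0, 0], [0, 0, 0], [0, 0, 0], [0, 0, 0], [0, 0, 0]], slide=[[-0.0003, 0.0385, -0.0055], [-0.0003, 0.0385, -0.0055], [-0.0003, 0.0385, -0.0055], [-0.0003, 0.0385, -0.0055], [-0.0003, 0.0385, -0.0055], [-0.0003, 0.0385, -0.0055], [-0.0003, 0.0385, -0.0055], [-0.0003, 0.0385, -0.0055], [0, 0, 0], [0, 0, 0]], gripper=[1, 1, 1, 1, 1, 1, 1, 1, 1, 1])

```text
time_s: 12.65
position: [0.5576, -0.0465, 0.2793]
tool_rot: [[0.989, 0.143, -0.027], [0.146, -0.975, 0.169], [-0.002, -0.172, -0.985]]
ft_force: [0.4, 0.2, -0.3]
grip_width: 0.0855
```

Run:
```python
from h import *
s=observe();print(s["position"],s["tool_rot"],s["grip_width"])
R=np.array(s["tool_rot"]);p=s["position"]
print(R.T@(np.array([.5566,-.0476,.12])-p),R.T@(np.array([.5566,-.0476,.045])-p), R.T@np.array([0,0,-1.]))
```

```text
[ 0.55759691 -0.04648154  0.27932971] [[ 0.98933836  0.14303136 -0.02741608]
 [ 0.14561393 -0.97472515  0.16943279]
 [-0.00248894 -0.17161852 -0.98516034]] 0.08546272392208769
[-0.00075258  0.02829153  0.15680314] [-0.00056591  0.04116292  0.23069017] [0.00248894 0.17161852 0.98516034]
```

jog_arm(dr=[[0, 0, 0], [0, 0, 0], [0, 0, 0], [0, 0, 0], [0, 0, 0], [0, 0, 0], [0, 0, 0], [0, 0, 0], [0, 0, 0], [0, 0, 0]], slide=[[-0.0007, 0.0071, 0.0392], [0, 0.0071, 0.0392], [0, 0.0071, 0.0392], [0, 0.0071, 0.0392], [0, 0, 0], [0, 0, 0], [0, 0, 0], [0, 0, 0], [0, 0, 0], [0, 0, 0]], gripper=[1, 1, 1, 1, 1, 1, 1, 1, 1, 1])

```text
time_s: 13.65
position: [0.5571, -0.0481, 0.1216]
tool_rot: [[0.989, 0.144, -0.024], [0.145, -0.975, 0.17], [0.001, -0.171, -0.985]]
ft_force: [-0.4, 0.7, 0.2]
grip_width: 0.0855
```

Run:
```python
from h import *
t=viewer.get_image("top");cv2.imwrite("pics/t4.png",cv2.resize(t["pixels"][130:260,180:330],None,fx=4,fy=4,interpolation=cv2.INTER_CUBIC))
s=viewer.get_image("scene");cv2.imwrite("pics/s4.png",cv2.resize(s["pixels"][60:250,150:350],None,fx=3,fy=3,interpolation=cv2.INTER_CUBIC))
```

```text
(no output)
```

View pics/t4.png

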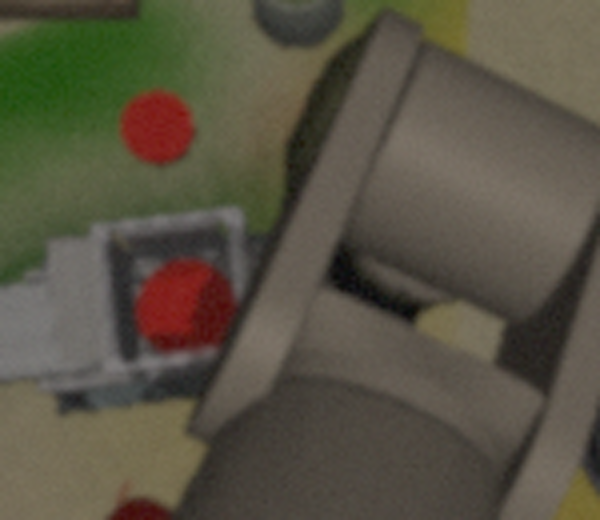

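View pics/s4.png

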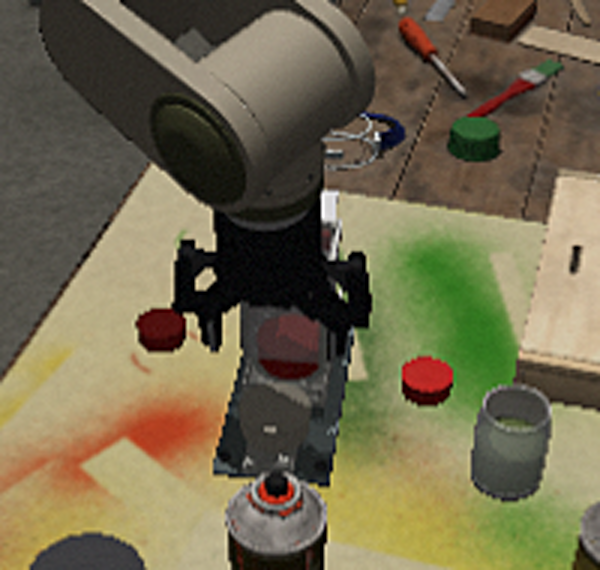

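The gripper is over the cap, with its fingers on either side at zoomed (210,345) and (345,345). The wrist housing is wide, so I'll check its clearance to the magazine before lowering.

Run:
```python
from h import *
s=viewer.get_image("scene");o=observe();R=np.array(o["tool_rot"]);p=np.array(o["position"])
for k in(0,.05,.1,.15,.2,.25,.3):
    X=p-k*R[:,2];print(k,X.round(3),((proj(s,X)-[150,60])*3).round())
```

```text
0 [ 0.557 -0.048  0.121] [[274. 350.]]
0.05 [ 0.558 -0.057  0.17 ] [[272. 308.]]
0.1 [ 0.559 -0.065  0.22 ] [[269. 261.]]
0.15 [ 0.561 -0.074  0.269] [[267. 211.]]
0.2 [ 0.562 -0.082  0.318] [[264. 156.]]
0.25 [ 0.563 -0.091  0.367] [[260.  96.]]
0.3 [ 0.564 -0.099  0.417] [[257.  29.]]
```

At grasp height the flange will be at z ≈ 0.19, clear above the magazine and off to its side. I'll lower and grip.

jog_arm(dr=[[0, 0, 0], [0, 0, 0], [0, 0, 0], [0, 0, 0], [0, 0, 0], [0, 0, 0], [0, 0, 0], [0, 0, 0], [0, 0, 0], [0, 0, 0]], slide=[[0, 0.0033, 0.0189], [0, 0.0033, 0.0189], [0, 0.0033, 0.0189], [0, 0.0033, 0.0189], [0, 0, 0], [0, 0, 0], [0, 0, 0], [0, 0, 0], [0, 0, 0], [0, 0, 0]], gripper=[1, 1, 1, 1, 1, 1, 1, 1, 1, 1])

```text
time_s: 14.8
position: [0.557, -0.048, 0.0445]
tool_rot: [[0.989, 0.143, -0.024], [0.146, -0.975, 0.17], [0.001, -0.172, -0.985]]
ft_force: [0.9, 0.1, 0.3]
grip_width: 0.0851
```

jog_arm(dr=[[0, 0, 0], [0, 0, 0], [0, 0, 0], [0, 0, 0], [0, 0, 0], [0, 0, 0], [0, 0, 0], [0, 0, 0], [0, 0, 0], [0, 0, 0]], slide=[[0, 0, 0], [0, 0, 0], [0, 0, 0], [0, 0, 0], [0, 0, 0], [0, 0, 0], [0, 0, 0], [0, 0, 0], [0, 0, 0], [0, 0, 0]], gripper=[0.7, 0.6, 0.5, 0.4, 0.3, 0.2, 0.1, 0, -0.1, -0.1], force=30)

```text
time_s: 15.8
position: [0.557, -0.048, 0.0444]
tool_rot: [[0.989, 0.143, -0.025], [0.145, -0.975, 0.17], [0.0, -0.172, -0.985]]
ft_force: [-1.8, 0.1, 5.2]
grip_width: 0.0592
```

jog_arm(dr=[[0, 0, 0], [0, 0, 0], [0, 0, 0], [0, 0, 0], [0, 0, 0], [0, 0, 0], [0, 0, 0], [0, 0, 0], [0, 0, 0], [0, 0, 0]], slide=[[0, -0.0017, -0.0098], [0, -0.0035, -0.0197], [0, -0.0069, -0.0394], [0, -0.0069, -0.0394], [0, -0.0069, -0.0394], [0, 0, 0], [0, 0, 0], [0, 0, 0], [0, 0, 0], [0, 0, 0]], gripper=[-0.1, -0.1, -0.1, -0.1, -0.1, -0.1, -0.1, -0.1, -0.1, -0.1])

```text
time_s: 16.8
position: [0.5566, -0.0478, 0.1931]
tool_rot: [[0.989, 0.143, -0.027], [0.145, -0.974, 0.171], [-0.002, -0.173, -0.985]]
ft_force: [-0.5, -0.5, -0.7]
grip_width: 0.0596
```

Run:
```python
from h import *
o=observe();R=np.array(o["tool_rot"]);p=o["position"];print(p,o["ft_force"])
print(R.T@(np.array([.557-.086,-.048-.1967,p[2]])-p))
s=viewer.get_image("scene");cv2.imwrite("pics/s5.png",cv2.resize(s["pixels"][60:250,150:350],None,fx=3,fy=3,interpolation=cv2.INTER_CUBIC))
```

```text
[ 0.55663807 -0.04780171  0.19309009] [-0.48007976 -0.52620696 -0.73960453]
[-0.11337527  0.1796242  -0.03136896]
```

View pics/s5.png

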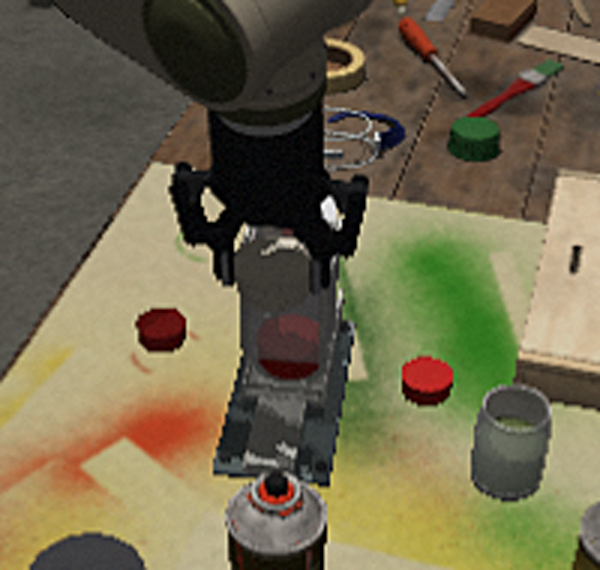

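The cap is held between the fingers at zoomed (272,265), and the tongue is empty. I'll carry it over the stand.

jog_arm(dr=[[0, 0, 0], [0, 0, 0], [0, 0, 0], [0, 0, 0], [0, 0, 0], [0, 0, 0], [0, 0, 0], [0, 0, 0], [0, 0, 0], [0, 0, 0]], slide=[[-0.0142, 0.0225, -0.0039], [-0.0142, 0.0225, -0.0039], [-0.0142, 0.0225, -0.0039], [-0.0142, 0.0225, -0.0039], [-0.0142, 0.0225, -0.0039], [-0.0142, 0.0225, -0.0039], [-0.0142, 0.0225, -0.0039], [-0.0142, 0.0225, -0.0039], [0, 0, 0], [0, 0, 0]], gripper=[-0.1, -0.1, -0.1, -0.1, -0.1, -0.1, -0.1, -0.1, -0.1, -0.1])

```text
time_s: 17.85
position: [0.471, -0.2452, 0.1935]
tool_rot: [[0.99, 0.142, -0.025], [0.144, -0.975, 0.171], [-0.0, -0.173, -0.985]]
ft_force: [0.5, 0.7, -0.0]
grip_width: 0.0592
```

Run:
```python
from h import *
o=observe();R=np.array(o["tool_rot"]);p=o["position"];print(p,R,o["ft_force"])
print(R.T@(np.array([.471,-.2447,.0444+.013])-p))
s=viewer.get_image("scene");cv2.imwrite("pics/s6.png",cv2.resize(s["pixels"][100:300,100:300],None,fx=3,fy=3,interpolation=cv2.INTER_CUBIC))
s=viewer.get_image("top");cv2.imwrite("pics/t6.png",cv2.resize(s["pixels"][110:310,250:450],None,fx=3,fy=3,interpolation=cv2.INTER_CUBIC))
```

```text
[ 0.47097951 -0.24520623  0.19346381] [[ 9.89511128e-01  1.42233205e-01 -2.52476227e-02]
 [ 1.44456402e-01 -9.74610392e-01  1.71075809e-01]
 [-2.73934821e-04 -1.72928597e-01 -9.84934325e-01]] [ 0.48021856  0.69702755 -0.01893505]
[1.30677286e-04 2.30388627e-02 1.34100000e-01]
```

View pics/s6.png

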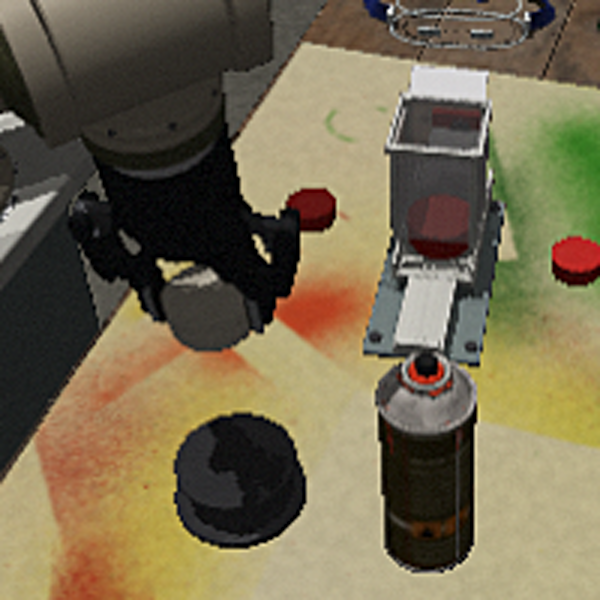

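View pics/t6.png

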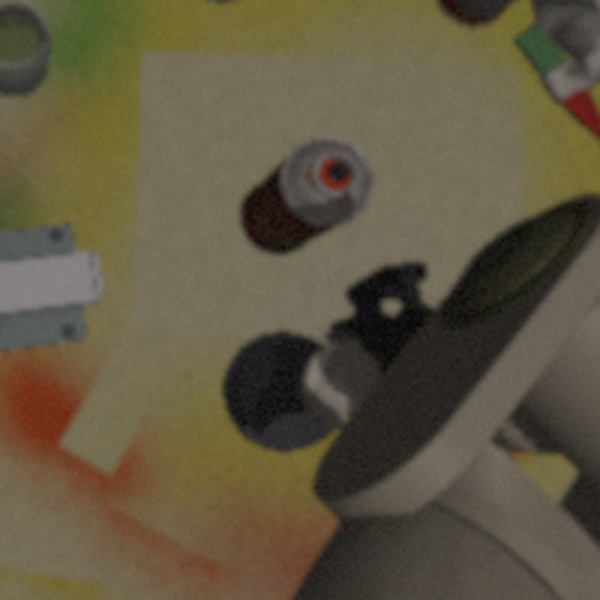

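I can't tell whether the cap hangs level or has tilted in the grip, because the gripper's shadow covers it. I'll enlarge and brighten that area.

Run:
```python
from h import *
s=viewer.get_image("scene");o=observe();R=np.array(o["tool_rot"]);p=np.array(o["position"])
a=s["pixels"][175:225,135:205]
cv2.imwrite("pics/s7.png",cv2.convertScaleAbs(cv2.resize(a,None,fx=10,fy=10,interpolation=cv2.INTER_CUBIC),alpha=2.2))
# expected level cap rims
c=p-.008*R[:,2]; c[2]=p[2]-.0144
th=np.linspace(0,2*np.pi,9)[:-1]
for z in(0,.029):
    X=np.c_[c[0]+.03*np.cos(th),c[1]+.03*np.sin(th),np.full(8,c[2]+z)]
    print(z,((proj(s,X)-[135,175])*10).round().tolist())
t=viewer.get_image("top");cv2.imwrite("pics/t7.png",cv2.convertScaleAbs(cv2.resize(t["pixels"][190:270,320:400],None,fx=7,fy=7,interpolation=cv2.INTER_CUBIC),alpha=2.2))
```

```text
0 [[502.0, 370.0], [502.0, 288.0], [421.0, 239.0], [306.0, 248.0], [222.0, 311.0], [217.0, 393.0], [298.0, 446.0], [418.0, 436.0]]
0.029 [[487.0, 262.0], [486.0, 181.0], [404.0, 132.0], [286.0, 142.0], [199.0, 204.0], [194.0, 286.0], [277.0, 339.0], [400.0, 329.0]]
```

View pics/s7.png

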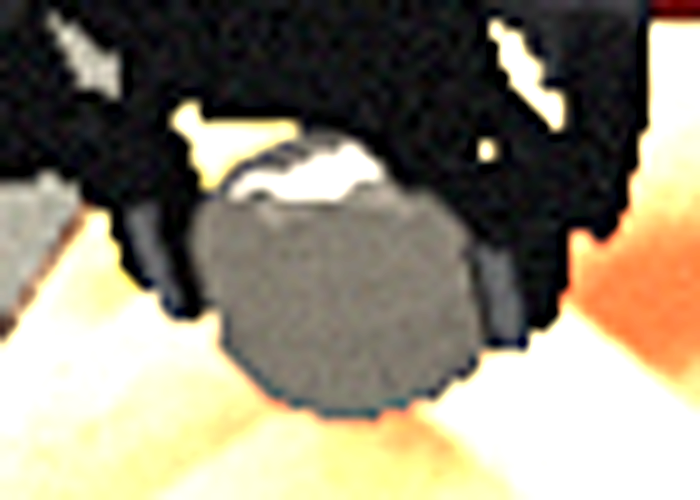

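View pics/t7.png

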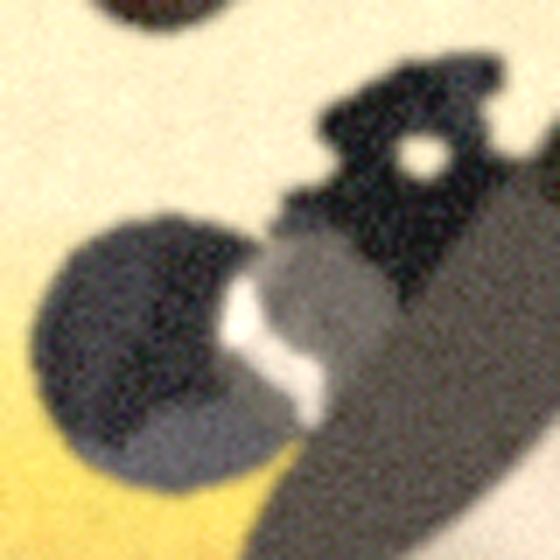

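The silhouette is about 28 px tall where a level cap would give 31 px. The cap may therefore have pitched a little about the jaw axis. I'll turn the tool 90° about the vertical so that any pitch shows sideways in the scene camera.

jog_arm(dr=[[0, 0.025, 0.14], [0, 0.025, 0.14], [0, 0.025, 0.14], [0, 0.025, 0.14], [0, 0.025, 0.14], [0, 0.025, 0.14], [0, 0.025, 0.14], [0, 0.025, 0.14], [0, 0.025, 0.14], [0, 0.025, 0.14]], slide=[[0, 0, 0], [0, 0, 0], [0, 0, 0], [0, 0, 0], [0, 0, 0], [0, 0, 0], [0, 0, 0], [0, 0, 0], [0, 0, 0], [0, 0, 0]], gripper=[-0.1, -0.1, -0.1, -0.1, -0.1, -0.1, -0.1, -0.1, -0.1, -0.1])

```text
time_s: 19.05
position: [0.4713, -0.2445, 0.1939]
tool_rot: [[0.286, -0.943, 0.169], [-0.958, -0.282, 0.047], [0.004, -0.176, -0.984]]
ft_force: [-0.4, 0.6, -0.7]
grip_width: 0.0593
```

Run:
```python
from h import *
s=viewer.get_image("scene");o=observe();R=np.array(o["tool_rot"]);p=np.array(o["position"])
print(p,R,o["q"])
a=s["pixels"][160:230,120:210]
cv2.imwrite("pics/s8.png",cv2.convertScaleAbs(cv2.resize(a,None,fx=8,fy=8,interpolation=cv2.INTER_CUBIC),alpha=2))
t=viewer.get_image("top");cv2.imwrite("pics/t8.png",cv2.convertScaleAbs(cv2.resize(t["pixels"][190:270,320:400],None,fx=7,fy=7,interpolation=cv2.INTER_CUBIC),alpha=2.2))
```

```text
[ 0.47115191 -0.24405949  0.1939026 ] [[ 0.27924084 -0.94516679  0.16936438]
 [-0.96021596 -0.27543811  0.04603425]
 [ 0.00313936 -0.17548103 -0.98447781]] [-44.34611175  19.51325428  87.24531142   9.36916102  68.34441403
  26.33174262]
```

View pics/s8.png

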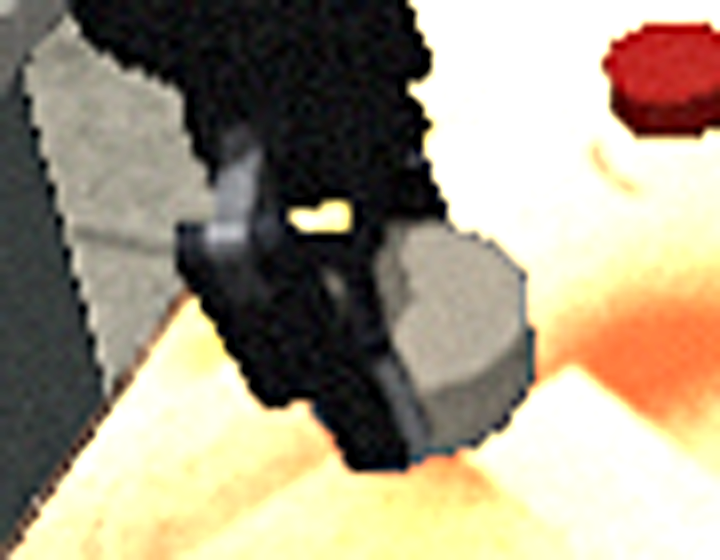

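View pics/t8.png

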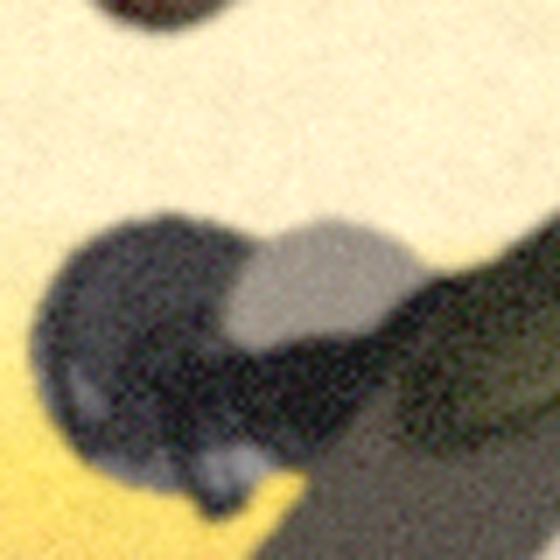

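Run:
```python
from h import *
o=observe();R=np.array(o["tool_rot"]);p=np.array(o["position"])
c=p-.008*R[:,2]; c[2]=p[2]-.0144
th=np.linspace(0,2*np.pi,37)[:-1]
for n,(u0,v0),(u1,v1),k in(("scene",(120,160),(210,230),8),("top",(320,190),(400,270),7)):
    s=viewer.get_image(n)
    im=cv2.convertScaleAbs(cv2.resize(s["pixels"][v0:v1,u0:u1],None,fx=k,fy=k,interpolation=cv2.INTER_CUBIC),alpha=2)
    for z,col in((0,(0,0,255)),(.029,(0,200,0))):
        X=np.c_[c[0]+.03*np.cos(th),c[1]+.03*np.sin(th),np.full(36,c[2]+z)]
        for q in (proj(s,X)-[u0,v0]+.5)*k: cv2.circle(im,(int(q[0]),int(q[1])),2,col,-1)
    cv2.imwrite(f"pics/{n}9.png",im)
```

```text
(no output)
```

View pics/scene9.png

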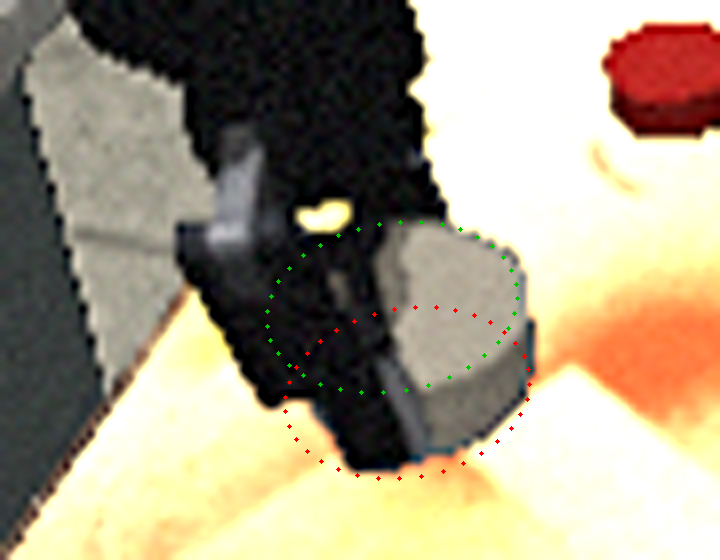

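View pics/top9.png

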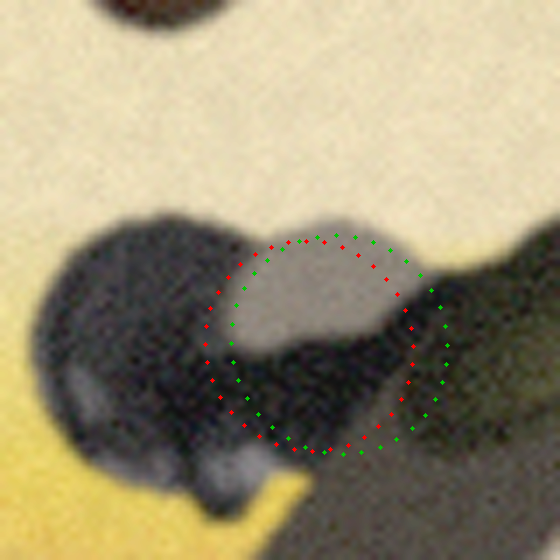

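The cap is nearly level. Its top rim matches, while its far (+x) bottom edge sits about 2 px high, a tilt of roughly 5° toward the tool's own lean. I'll take out 0.09 rad of the lean and lower most of the way.

Run:
```python
from h import *
from scipy.spatial.transform import Rotation as Q
o=observe();R=np.array(o["tool_rot"]);p=np.array(o["position"])
R2=R@Q.from_rotvec([-.09,0,0]).as_matrix()
print(R2.T@(np.array([.471,-.2447,.085])-p),R2)
```

```text
[-0.00047892  0.00965279  0.10850363] [[ 0.29487523 -0.95188649  0.0834309 ]
 [-0.95552792 -0.29410048  0.02170958]
 [ 0.00387201 -0.08612217 -0.99627706]]
```

jog_arm(dr=[[-0.045, 0, 0], [-0.045, 0, 0], [0, 0, 0], [0, 0, 0], [0, 0, 0], [0, 0, 0], [0, 0, 0], [0, 0, 0], [0, 0, 0], [0, 0, 0]], slide=[[0, 0, 0], [0, 0, 0], [0, 0.0024, 0.0271], [0, 0.0024, 0.0271], [0, 0.0024, 0.0271], [0, 0.0024, 0.0271], [0, 0, 0], [0, 0, 0], [0, 0, 0], [0, 0, 0]], gripper=[-0.1, -0.1, -0.1, -0.1, -0.1, -0.1, -0.1, -0.1, -0.1, -0.1])

```text
time_s: 20.25
position: [0.4715, -0.246, 0.0863]
tool_rot: [[0.291, -0.953, 0.085], [-0.957, -0.29, 0.02], [0.006, -0.087, -0.996]]
ft_force: [-0.7, 0.9, 0.1]
grip_width: 0.0596
```

```bash
cat > ov.py <<'E'
from h import *
import sys
o=observe();R=np.array(o["tool_rot"]);p=np.array(o["position"]);print(p,R,o["ft_force"])
c=p-.008*R[:,2]; c[2]=p[2]-.0144
th=np.linspace(0,2*np.pi,37)[:-1]
for n,(u0,v0),(u1,v1),k in(("scene",(130,190),(220,290),6),("top",(310,190),(390,270),7)):
    s=viewer.get_image(n)
    im=cv2.convertScaleAbs(cv2.resize(s["pixels"][v0:v1,u0:u1],None,fx=k,fy=k,interpolation=cv2.INTER_CUBIC),alpha=2)
    cv2.imwrite(f"pics/{n}{sys.argv[1]}raw.png",im)
    for z,col in((0,(0,0,255)),(.029,(0,200,0))):
        X=np.c_[c[0]+.03*np.cos(th),c[1]+.03*np.sin(th),np.full(36,c[2]+z)]
        for q in (proj(s,X)-[u0,v0]+.5)*k: cv2.circle(im,(int(q[0]),int(q[1])),1,col,-1)
    cv2.imwrite(f"pics/{n}{sys.argv[1]}.png",im)
E
python3 ov.py 10
```

```text
[ 0.47148292 -0.24598699  0.08629984] [[ 0.29103784 -0.95290895  0.08521452]
 [-0.95669426 -0.29041119  0.01993574]
 [ 0.0057503  -0.0873263  -0.99616317]] [-0.71472782  0.89965234  0.09163323]
```

View pics/scene10.png

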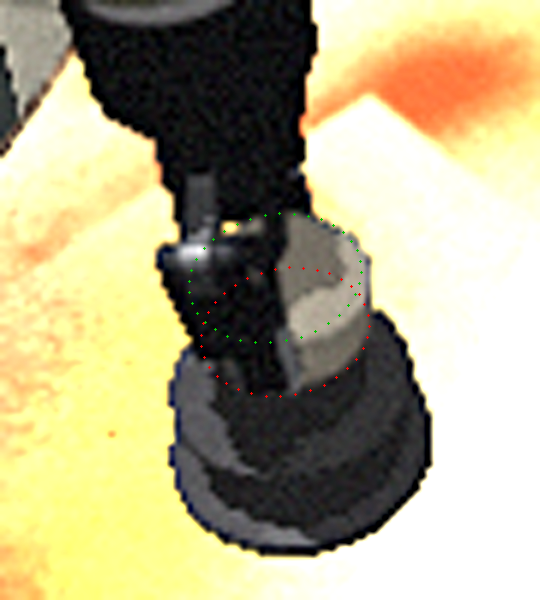

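View pics/top10.png

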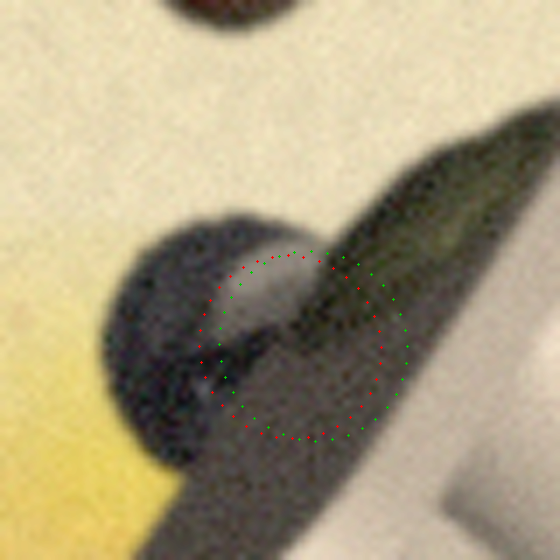

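The cap is level now, with its bottom rim on the predicted circle. It sits about 3–4 mm toward +x of the nominal position in both views, so I'll shift by that and lower to near contact.

jog_arm(dr=[[0, 0, 0], [0, 0, 0], [0, 0, 0], [0, 0, 0], [0, 0, 0], [0, 0, 0], [0, 0, 0], [0, 0, 0], [0, 0, 0], [0, 0, 0]], slide=[[-0.0006, 0.0015, 0.0064], [-0.0006, 0.0015, 0.0064], [-0.0006, 0.0015, 0.0064], [-0.0006, 0.0015, 0.0064], [0, 0, 0], [0, 0, 0], [0, 0, 0], [0, 0, 0], [0, 0, 0], [0, 0, 0]], gripper=[-0.1, -0.1, -0.1, -0.1, -0.1, -0.1, -0.1, -0.1, -0.1, -0.1])

```text
time_s: 21.35
position: [0.4667, -0.2445, 0.0589]
tool_rot: [[0.29, -0.953, 0.083], [-0.957, -0.29, 0.022], [0.004, -0.086, -0.996]]
ft_force: [0.7, -0.1, -1.1]
grip_width: 0.0594
```

jog_arm(dr=[[0, 0, 0], [0, 0, 0], [0, 0, 0], [0, 0, 0], [0, 0, 0], [0, 0, 0], [0, 0, 0], [0, 0, 0], [0, 0, 0], [0, 0, 0]], slide=[[0, 0.0001, 0.001], [0, 0.0001, 0.001], [0, 0, 0], [0, 0, 0], [0, 0, 0], [0, 0, 0], [0, 0, 0], [0, 0, 0], [0, 0, 0], [0, 0, 0]], gripper=[-0.1, -0.1, -0.1, -0.1, -0.1, -0.1, -0.1, -0.1, -0.1, -0.1])

```text
time_s: 22.35
position: [0.4665, -0.2447, 0.0578]
tool_rot: [[0.291, -0.953, 0.084], [-0.957, -0.29, 0.021], [0.004, -0.086, -0.996]]
ft_force: [-4.5, 1.0, 12.4]
grip_width: 0.0594
```

```bash
python3 ov.py 11
```

```text
[ 0.46648838 -0.24465357  0.05779888] [[ 0.29055996 -0.95319442  0.08363802]
 [-0.95684693 -0.28984152  0.02087666]
 [ 0.00434226 -0.0860947  -0.99627749]] [-4.53472487  1.02027213 12.38179066]
```

View pics/scene11raw.png

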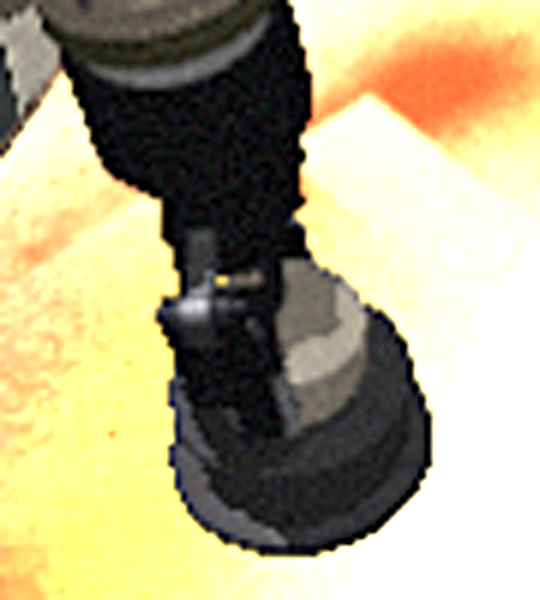

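The cap is in contact at 12 N, at the expected height (TCP z 0.0578). Releasing gradually, then withdrawing.

jog_arm(dr=[[0, 0, 0], [0, 0, 0], [0, 0, 0], [0, 0, 0], [0, 0, 0], [0, 0, 0], [0, 0, 0], [0, 0, 0], [0, 0, 0], [0, 0, 0]], slide=[[0, 0, -0.0005], [0, 0, 0], [0, 0, 0], [0, 0, 0], [0, 0, 0], [0, 0, 0], [0, 0, 0], [0, 0, 0], [0, 0, 0], [0, 0, 0]], gripper=[0.35, 0.4, 0.45, 0.5, 0.6, 0.7, 0.8, 0.9, 1, 1])

```text
time_s: 23.45
position: [0.4666, -0.2445, 0.0575]
tool_rot: [[0.29, -0.953, 0.083], [-0.957, -0.29, 0.021], [0.004, -0.086, -0.996]]
ft_force: [0.1, -0.2, -0.9]
grip_width: 0.0858
```

jog_arm(dr=[[0, 0, 0], [0, 0, 0], [0, 0, 0], [0, 0, 0], [0, 0, 0], [0, 0, 0], [0, 0, 0], [0, 0, 0], [0, 0, 0], [0, 0, 0]], slide=[[0, 0, 0], [0, -0.0009, -0.01], [0, -0.0017, -0.02], [0, -0.0034, -0.04], [0, -0.0034, -0.04], [0, -0.0034, -0.04], [0, 0.03, -0.03], [0, 0.04, 0], [0, 0.04, 0], [0, 0, 0]], gripper=[1, 1, 1, 1, 1, 1, 1, 1, 1, 1])

```text
time_s: 24.45
position: [0.356, -0.277, 0.229]
tool_rot: [[0.287, -0.954, 0.083], [-0.958, -0.286, 0.021], [0.004, -0.085, -0.996]]
ft_force: [0.5, -0.1, -0.4]
grip_width: 0.0853
```

Run:
```python
from h import *
o=observe();print(o["position"],o["ft_force"],o["grip_width"])
s=viewer.get_image("scene");cv2.imwrite("pics/s12.png",cv2.resize(s["pixels"][100:300,120:320],None,fx=3,fy=3,interpolation=cv2.INTER_CUBIC))
cv2.imwrite("pics/s12z.png",cv2.convertScaleAbs(cv2.resize(s["pixels"][215:290,145:215],None,fx=8,fy=8,interpolation=cv2.INTER_CUBIC),alpha=1.2))
t=viewer.get_image("top");cv2.imwrite("pics/t12.png",cv2.convertScaleAbs(cv2.resize(t["pixels"][130:280,150:400],None,fx=3,fy=3,interpolation=cv2.INTER_CUBIC),alpha=1.5))
```

```text
[ 0.35597981 -0.27704233  0.22902016] [ 0.51594313 -0.06992496 -0.35581214] 0.08526184226867098
```

View pics/s12.png

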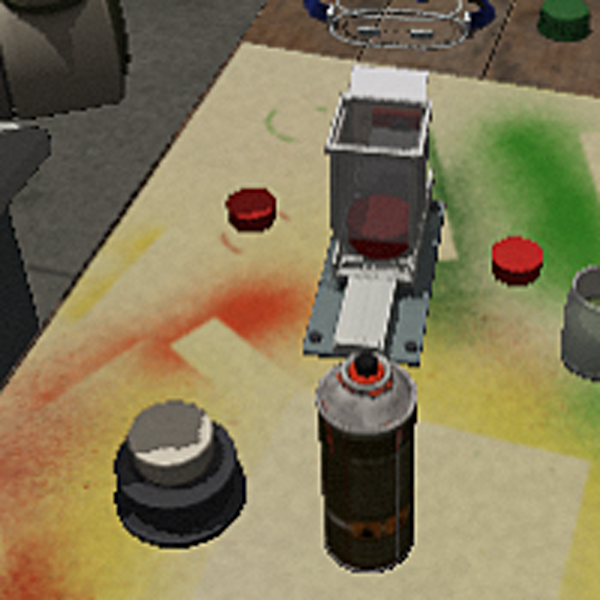

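View pics/s12z.png

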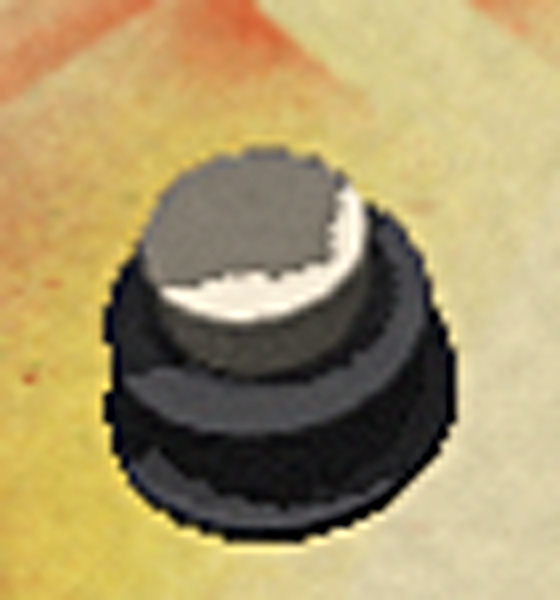

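View pics/t12.png

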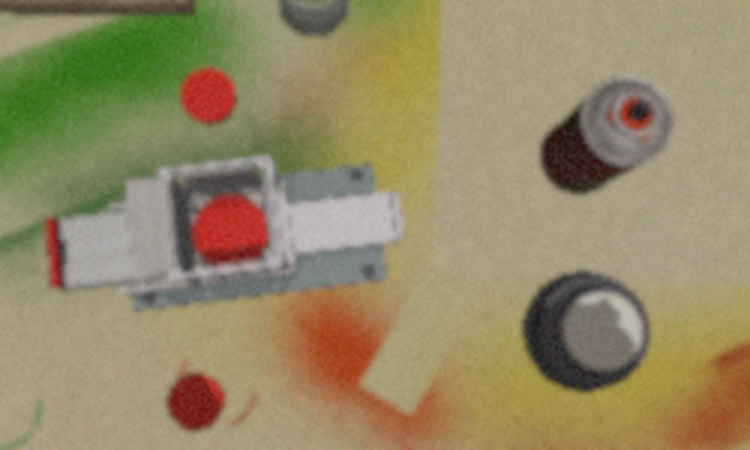

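The cap stands flat on the stand, at about (255,235) in the zoomed scene view and (603,330) in the zoomed top view. Can, jar, slide and red cap look undisturbed. Next I'll check its centring.

Run:
```python
from h import *
np.set_printoptions(precision=4,suppress=True)
t=viewer.get_image("top");s=viewer.get_image("scene")
f=lambda p:(np.array(p,float)+.5)/3-.5+[150,130]
fs=lambda p:(np.array(p,float)+.5)/8-.5+[145,215]
a=onz(t,f([(560,331),(646,331),(603,288),(603,373)]),.072);print(a,a.mean(0))
b=onz(s,fs([(142,240),(368,230),(255,148),(255,322)]),.072);print(b,b.mean(0))
print("top: cap-stand",a.mean(0)-[.4697,-.244,.043]);print("scene:",b.mean(0)-[.4723,-.2475,.043])
```

```text
[[ 0.4683 -0.2121  0.072 ]
 [ 0.469  -0.2785  0.072 ]
 [ 0.5017 -0.2461  0.072 ]
 [ 0.4367 -0.2445  0.072 ]] [ 0.4689 -0.2453  0.072 ]
[[ 0.4403 -0.2549  0.072 ]
 [ 0.4975 -0.2349  0.072 ]
 [ 0.4566 -0.2159  0.072 ]
 [ 0.4806 -0.2725  0.072 ]] [ 0.4687 -0.2445  0.072 ]
top: cap-stand [-0.0008 -0.0013  0.029 ]
scene: [-0.0036  0.003   0.029 ]
```

The cap is centred to within about 1.5 mm by the top view and 5 mm by the scene view, against the 13 mm allowed. The pad is back at its starting pixel, column 166. Handing in.

```bash
python3 -c "
from rig import env,observe
print(env.close_job()); print(observe()['time_s'])"
```

```text
the job is handed in; nothing more can be done
None
the job is handed in; nothing more can be done
```

I pushed the slide in to its hard stop, where the force jumped to about 26 N with no more travel, and let it spring back. Then I took the white cap from the outfeed, stood it on the painting stand, moved the arm clear and handed in at about 24.5 s of the 54 s allowed. The hand-in gives no verdict.

**Last checks:**
- **White cap:** it stands flat on the stand. The top view puts it 1.5 mm off centre and the scene view about 5 mm, against the 13 mm allowed.
- **Feeder:** the slide is back out, with the pad at the same pixel as at the start. The red cap is still in the magazine.
- **Can and jar:** both looked unmoved in the last pictures; I did not re-measure their positions.

**Disagreements:**
- **Tilt in the grip:** the cap had pitched about 5° in the grip, so I took that out of the tool's lean before placing it.
- **Offset in the grip:** it also sat 3–4 mm off in the grip, so I shifted the placing point to match.
- **Camera bias:** the two cameras differ by 2–4 mm throughout, so I used averages and relative offsets.

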